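# Zero the spring-borne rotary stage by fingertip

## Task

Set the round rotary stage to zero: turn its flush metal disc, by pressing fingertips on its bare face and dragging it round, until the engraved arrow on the disc points exactly at the pointed index plate on the housing (within about two degrees). Press gently, the disc sits on a spring; do not touch the little beaker standing on the middle of the disc - it must ride along upright where it is - and leave the things around the stage where they are. Finish with the hand off the stage.

Things in the scene. Friction and masses are not known exactly. Their poses are not given: they have to be found in the camera images.
- stage: Rotary stage housing, fixed to the worktop: grey ring 214 mm across, 40 mm high, inner radius 89 mm, three small screw heads on its rim. Origin: centre of its underside, on the turning axis; z up. A small steel index plate (12 mm wide, its top 2.5 mm above the rim) sits on the rim on the housing's -x side, its pointed tip toward the middle.
- dial: Bare steel disc, radius 87.5 mm, 10 mm thick, inside the housing ring: no edge or knob to grip. Origin: centre of its underside, 28 mm above the worktop, z up along the turning axis; its -x is the arrow's direction. Turns endlessly both ways and stays where left; its bearing friction is 0.20 N m. Ticks every 10 degrees along the edge and a thin ring of 30 mm radius are only engraved.
- face (a point): Centre of the disc's top face, 38 mm above the worktop, 2 mm below the housing rim. The disc sits on a stiff spring: it sinks from about 3 N on, 1 mm per 8 N, to a stop at 4 mm. More than 25 N harms it; 12 to 18 N is right: dragged at 60 to 65 mm radius, fingertips slip back below roughly 5 to 9 N of pressing and creep a little above that (friction varies).
- zero_mark (a point): Tip of the engraved arrow on the disc's top face, 80 mm from the axis: one dark radial line from 38 to 80 mm radius with an arrowhead at its outer end, the only such mark on the disc.
- index (a point): Point on the disc's top level 80 mm from the axis, straight in front of the tip of the housing's index plate: where the arrow's tip must be. It moves with the housing, not the disc.
- beaker: Small glass beaker, 47 mm across, 56 mm high, standing loose on the middle of the disc (top about 94 mm above the worktop). Origin: centre of its underside, z up. Not to be touched.
- timer: White square timer, 62x62x16 mm, loose on the worktop beside the stage. Origin: centre of its underside. Leave alone.
- dropper_bottle: Brown bottle with a black cap, 35 mm across, 83 mm high, loose on the worktop beside the stage. Origin: centre of its underside. Leave alone.
- flask: Small glass conical flask, 52 mm across, 88 mm high, loose on the worktop beside the stage. Origin: centre of its underside. Leave alone.

How it is judged (in metres and radians):
At the end, for the whole second after the job is handed in: The arrow's tip lies within 3 mm (about 2 degrees) of the index point, the disc is at rest, the beaker stands upright (within 0.1 rad) on the disc within 15 mm of its middle, and timer, dropper bottle and flask are within 15 mm of where they stood (horizontal distance between zero_mark and index below 0.003 m and angular speed of dial below 0.03 rad/s and horizontal distance between beaker and dial below 0.015 m and angle between beaker's own z axis and vertical below 0.1 rad and z of beaker in the frame of dial between 0.007 and 0.014 m and distance of each of timer, dropper_bottle, flask from where it was at the start of the episode below 0.015 m); the robot touches nothing.
It fails at once if the disc is pressed harder than 25 N (contact force between the arm and dial above 25 N).
It fails at once if the robot touches the small beaker (contact force between the arm and beaker above 0.3 N).
It fails at once if the beaker tips over (angle between beaker's own z axis and vertical above 0.4 rad).
It fails at once if the timer, the dropper bottle or the flask is pushed away (distance of any of timer, dropper_bottle, flask from where it was at the start of the episode above 0.015 m).
It also fails if it takes over 64 s, if anything falls off the work surface, if the arm or the gripper's body presses on something with over 40 N, if the wrist force passes 120 N, or if a joint passes its speed limit or range.

## Robot

A 6-joint arm with a two-finger parallel gripper is mounted at the origin on a cart in front of the work surface, level with it; the furniture and walls round the work are solid. World frame = base frame: x ahead of the robot, y to its left, z up, the work surface at z = 0. Lengths are in mm, angles in rad, forces in N, time in s.
With the tool pointing down it reaches from about 275 to 875 mm from the base axis. Payload 12.5 kg.
Tool frame: the origin (TCP) lies between the finger pads; the fingertips stand 22 mm ahead of it and the grasp point (between the pads) lies 3 mm ahead of it (bot.tip_reach is the distance from the TCP to the fingertips, in mm); z points along the fingers, y is the line along which they close (so a half turn about z gives the same grasp; the last joint's range is limited). The gripper opens to 85 mm and grips with 20 to 120 N. Pads are 22 mm wide; open, the fingers measure 114 mm over their backs; the gripper's body (76 mm by 85 mm) begins 54 mm behind the grasp point. The pads swing forward as they close: fully open they stand 13 mm farther back than shut.
Start: joints at [1.113, 0.351, 1.652, -0, 1.139, -0.085], TCP at [200.292, 512.219, 253.29] pointing down, gripper open.
Joint ranges: [-2.75, 2.75], [-0.79, 2.1], [0.01, 2.65], [-1.57, 4.71], [0.07, 3.14], [-2.87, 2.87]. Speed limits (rad/s): [2.22, 2.22, 2.79, 3.14, 3.14, 3.14].

## Interface

Orientations are given as [roll, pitch, yaw] about the fixed x, y, z axes, in that order (R = Rz(yaw) Ry(pitch) Rx(roll)).
In Python, from cell import bot gives the robot as it stands.
- The arm moves only by the tool carry_out, never from a script. Its argument "rows" is text: rows parted by semicolons, each of 5 numbers parted by spaces: the finger opening in cm, from 0 to 8.54, then the shift along the tool's x, y, z in cm, then the turn about the tool's z in degrees. A call has 1 to 12 rows; each row shifts and turns the commanded pose from where the row before left it, along the tool's axes as they then stand; what a row does not reach is not made up. A row lasts 1/8 s, in which the tool goes at most 62.5 mm and 10.7 degrees, less where a joint would pass 70% of its speed; a pose out of reach is approached as far as the arm can. A call with a gripper value outside its range is refused whole. The fingers move at their own pace and stop on an object; "force" is the grip in N (left out, the last holds). Time passes only in rows, so rows that do not move let the fingers close. It gives the time, the measured TCP pose, the force, the opening and the grip force at its end, in the units of the state.
- bot.sense(): the state, without advancing time (a new reading comes with each control period).
- bot.capture(name): name is "scene" or "top" or "wrist"; returns the picture (420x560x3 uint8, blue, green, red); there is no depth.
- bot.camera_params(name): a dict with "intrinsics" (3x3 intrinsics, pixels), "distortion" ([k1, k2, p1, p2, k3] as OpenCV has them; the pictures are not rectified), "rvec" (rotation vector, rad) and "tvec" (3), from world to camera coordinates, as OpenCV has them. Camera axes: x right, y down, z forward; pixel columns grow to the right and rows downward; lengths in mm; the calibration is good to about 2 mm. A picture is of the moment at which its call begins: read the wrist's pose just before it. camera_params takes no time and is no camera call; for the wrist camera it gives the pose at the moment of the call.
- bot.job_done(): hands the job in; it is judged then, once.
The state is a dict: "time": time; "qpos": joint angles; "joint_velocities": joint speeds; "joint_torque": joint torques, N m; "tool_pos": TCP position; "eef_rot": TCP orientation; "force": force on the tool from outside, world axes, zero at the start; "moment": the same for the moment, N m; "finger_gap": finger opening in mm; "grasp_force": force on a finger pad.
Only numpy, scipy, OpenCV 4.12 (cv2) and the standard library are available. Lean on these libraries where they do the work, as an engineer would, in place of code of your own. Each camera call takes 0.05 s, during which the arm holds its last target. There are 200 camera calls.

## Working session

There is one attempt and no reset: what is moved stays moved. The work goes in short steps, Python scripts to look and compute and a tool call to move; the robot and the scene stay as the last step left them, time stands still between calls to the robot, and variables do not carry over. Pictures are saved under pics/ and viewed, at most 10 in all, crops included, and the job is handed in when it is done.

Besides the shell and the picture viewer there is one more tool, called after "Request:" by a JSON object that holds its "api" and its "payload", one argument or row to a line. carry_out: Moves the arm, as the interface text tells. Its arguments: {"type":"object","properties":{"rows":{"type":"string"},"force":{"type":"number"}},"required":["rows"]}

```bash
mkdir -p pics; ls; python3 - <<'E'
from cell import bot
import cv2,numpy as np
s=bot.sense();print(s)
a=bot.capture("scene");b=bot.capture("top")
cv2.imwrite("pics/scene0.png",a);cv2.imwrite("pics/top0.png",b)
for n in("scene","top","wrist"):print(n,bot.camera_params(n))
E
```

```text
pics
{'time': 0.0, 'qpos': array([ 1.11338772e+00,  3.51216777e-01,  1.65245464e+00, -1.77385711e-05,
        1.13909069e+00, -8.46054415e-02]), 'joint_velocities': array([-0.00116505, -0.00141005, -0.0005295 ,  0.00140605, -0.00055276,
        0.00019945]), 'joint_torque': array([ 1.02132801e-04, -5.06115925e+01, -2.91402930e+01, -1.11016329e-04,
        4.56427806e-03,  1.81040974e-05]), 'tool_pos': array([200.16716396, 511.9417129 , 252.75745307]), 'eef_rot': array([-3.14042603e+00, -8.27786495e-05,  2.76879687e+00]), 'force': array([-0.03652387, -0.67883761, -0.38885577]), 'moment': array([ 0.00544306,  0.00653947, -0.01123457]), 'grasp_force': 0.0, 'finger_gap': 85.48763203609292}
scene {'intrinsics': array([[499.27217124,   0.        , 270.31443932],
       [  0.        , 499.27217124, 202.3632025 ],
       [  0.        ,   0.        ,   1.        ]]), 'distortion': array([0.03663167, 0.        , 0.        , 0.        , 0.        ]), 'rvec': array([ 2.40296971, -0.49301033,  0.18667224]), 'tvec': array([-412.45872225,  213.50284356, 1166.23565988])}
top {'intrinsics': array([[405.64068581,   0.        , 279.51123099],
       [  0.        , 405.64068581, 210.1003434 ],
       [  0.        ,   0.        ,   1.        ]]), 'distortion': array([-0.05343332,  0.        ,  0.        ,  0.        ,  0.        ]), 'rvec': array([ 2.2118373 , -1.97594679,  0.21860047]), 'tvec': array([  1.16896859, 503.58448959, 847.83250055])}
wrist {'intrinsics': array([[359.57793722,   0.        , 280.28545741],
       [  0.        , 359.57793722, 202.96070909],
       [  0.        ,   0.        ,   1.        ]]), 'distortion': array([-0.09095359,  0.        ,  0.        ,  0.        ,  0.        ]), 'rvec': array([-2.37366924, -1.61936827, -0.254203  ]), 'tvec': array([-549.67580136,  -39.390531  ,  381.3732758 ])}
```

View pics/scene0.png

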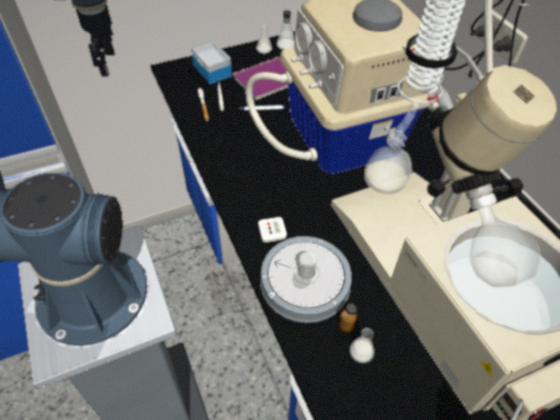

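View pics/top0.png

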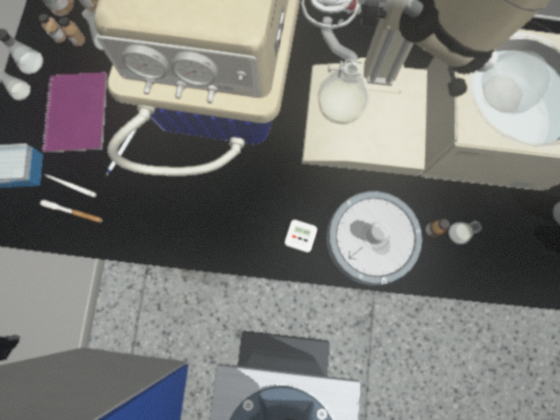

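The scene picture shows the stage at about (306,277), with the arrow pointing to about (278,263). The top picture has the stage at (375,237), the arrow toward (350,258), the timer at (301,236), the bottle at (437,228) and the flask at (462,232). Next I'll enlarge the crops to find the index plate.

```bash
cat > h.py <<'E'
from cell import bot
import cv2,numpy as np
def ray(P,px,z):
    K,D=P["intrinsics"],P["distortion"]
    u=cv2.undistortPoints(np.float64(px).reshape(-1,1,2),K,D)[:,0]
    R=cv2.Rodrigues(P["rvec"])[0];c=-R.T@P["tvec"]
    d=np.c_[u,np.ones(len(u))]@R
    return c+d*((z-c[2])/d[:,2])[:,None]
def proj(P,X):
    return cv2.projectPoints(np.float64(X).reshape(-1,1,3),P["rvec"],P["tvec"],P["intrinsics"],P["distortion"])[0][:,0]
def ortho(P,img,c,z,half=125,ppm=2.4):
    # resample plane z: image right=+x? right = -y, up = +x (as seen from the robot)
    n=int(2*half*ppm);g=(np.arange(n)+.5)/ppm-half
    Y,X=np.meshgrid(c[1]-g,c[0]-g)
    m=proj(P,np.stack([X,Y,0*X+z],-1).reshape(-1,3)).reshape(n,n,2).astype(np.float32)
    return cv2.remap(img,m[...,0],m[...,1],cv2.INTER_CUBIC)
E
python3 - <<'E'
from h import *
T=bot.camera_params("top");S=bot.camera_params("scene")
print(ray(T,[[375,237]],40),ray(S,[[306,275]],40))
print("timer,bottlecap,flask",ray(T,[[301,236]],16),ray(S,[[272,229]],16))
c=ray(T,[[375,237]],40)[0]
a=ortho(S,cv2.imread("pics/scene0.png"),c,40,125,1.6);b=ortho(T,cv2.imread("pics/top0.png"),c,40,125,1.6)
cv2.imwrite("pics/o0.png",np.hstack([a,b]))
for A,B in (((437,224),(348,312)),((474,226),(367,334)),((437,228),(347,322)),((461,234),(362,350))):
    # two-view closest point
    pa=[ray(T,[A],z)[0] for z in(0,80)];pb=[ray(S,[B],z)[0] for z in(0,80)]
    da=pa[1]-pa[0];db=pb[1]-pb[0];t=np.linalg.lstsq(np.c_[da,-db],pb[0]-pa[0],rcond=None)[0]
    print(pa[0]+da*t[0],pb[0]+db*t[1])
E
```

```text
[[ 466.47839028 -161.59813257   40.        ]] [[ 465.54473976 -169.88420596   40.        ]]
timer,bottlecap,flask [[454.23377284   2.88710361  16.        ]] [[453.3429211   -0.76191977  16.        ]]
[ 508.88809977 -295.92109502   52.69079139] [ 504.70040276 -295.19567329   51.44206369]
[ 506.52640649 -366.17123348   82.44490284] [ 504.92513408 -365.89220509   81.9316985 ]
[ 505.50367305 -305.71592129   27.04956872] [ 500.46063349 -304.84202672   25.59733398]
[ 500.95577055 -368.49697337   11.63656923] [ 503.06854621 -368.88436834   12.25852224]
```

View pics/o0.png

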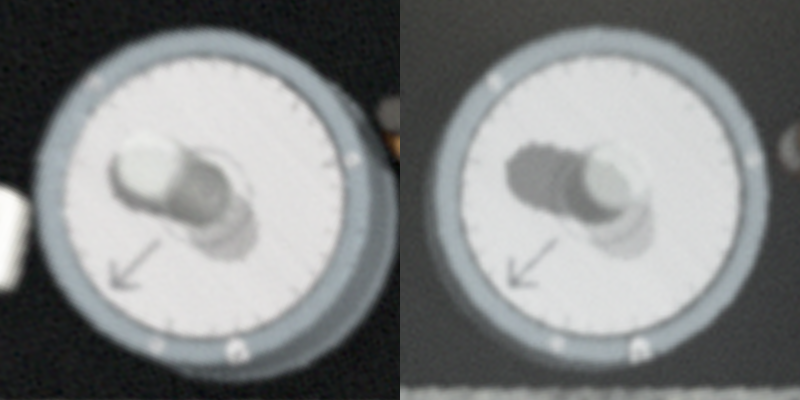

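The enlarged view shows the arrow pointing lower-left and the index plate at the bottom, slightly right. The disc therefore needs about +57° (CCW). Next I'll fit this precisely.

```bash
cat >> h.py <<'E'
def measure(n,img,c0,zr=40,zf=38,r=None):
    """stage centre from the dark gap between disc and ring; returns centre, arrow angle, index angle (deg)"""
    P=bot.camera_params(n) if r is None else r
    ppm=4
    g=cv2.cvtColor(ortho(P,img,c0,zf,125,ppm),cv2.COLOR_BGR2GRAY)
    m=cv2.morphologyEx((g>175).astype(np.uint8),cv2.MORPH_OPEN,np.ones((5,5)))
    cs=max(cv2.findContours(m,cv2.RETR_EXTERNAL,cv2.CHAIN_APPROX_NONE)[0],key=cv2.contourArea)
    (u,v),ax,_=cv2.fitEllipse(cv2.convexHull(cs))
    c=np.array([c0[0]-(v/ppm-125),c0[1]-(u/ppm-125)])
    pol=lambda z:cv2.GaussianBlur(cv2.cvtColor(ortho(P,img,c,z,125,ppm),cv2.COLOR_BGR2GRAY),(3,3),0)
    def rim(z,r0,r1):
        g=pol(z);th=np.radians(np.arange(0,360,.25));rr=np.arange(r0,r1,.5)
        X=(125-rr[None]*np.sin(th)[:,None])*ppm;Y=(125-rr[None]*np.cos(th)[:,None])*ppm
        return cv2.remap(g,X.astype(np.float32),Y.astype(np.float32),1).astype(float)
    return c,np.array(ax)/ppm,rim(zf,45,70).mean(1),rim(42.5,91,104).mean(1)
def peak(v,sign,lo=None,w=5):
    th=np.arange(0,360,.25);v=sign*(v-np.median(v));v=np.clip(v,0,None)
    if lo is not None: v=v*(abs((th-lo+180)%360-180)<25)
    v2=cv2.GaussianBlur(np.r_[v,v,v].reshape(1,-1),(9,1),0)[0][1440:2880]
    i=th[v2.argmax()];d=(th-i+180)%360-180;k=abs(d)<w
    return (i+(d[k]*v[k]).sum()/v[k].sum())%360
E
python3 - <<'E'
from h import *
for n in("top","scene"):
    c,ax,a,b=measure(n,cv2.imread(f"pics/{n}0.png"),[465,-165])
    print(n,c,ax,peak(a,-1,137),peak(b,1,190))
s=bot.sense();W=bot.camera_params("wrist")
Rc=cv2.Rodrigues(W["rvec"])[0];cw=-Rc.T@W["tvec"]
y=s["eef_rot"][2];Rt=np.array([[np.cos(y),np.sin(y),0],[np.sin(y),-np.cos(y),0],[0,0,-1]])
print("cam in tool",Rt.T@(cw-s["tool_pos"]),"axis",Rt.T@Rc[2],bot.tip_reach)
E
```

```text
top [ 469.39742279 -161.7084198 ] [174.241745   174.65794373] 134.98711086226203 194.4459464995289
scene [ 469.3314209  -160.26260376] [173.19721985 181.91716003] 136.51715765185662 194.50348618250294
cam in tool [ 7.89788553e+01  5.80181686e-03 -1.22285741e+02] axis [-3.06413485e-01 -1.99522006e-04  9.51898491e-01] 22.0
```

Request:
{"api": "carry_out", "payload": {
  "rows": "0 -2.76 -3.12 0 0;0 -2.76 -3.12 0 0;0 -2.76 -3.12 0 0;0 -2.76 -3.12 0 0;0 -2.76 -3.12 0 0;0 -2.76 -3.12 0 0;0 -2.76 -3.12 0 0;0 -2.76 -3.12 0 0;0 -2.76 -3.12 0 0;0 -2.76 -3.12 0 0;0 -2.76 -3.12 0 0;0 -2.76 -3.12 0 0",
  "force": 30
}}

```text
time: 1.6
tool_pos: [372.5, 41.5, 253.3]
eef_rot: [3.142, -0.0, 2.769]
force: [0.7, 0.5, 0.8]
finger_gap: -0.3
grasp_force: 0.0
```

Request:
{"api": "carry_out", "payload": {
  "rows": "0 -2.76 -3.12 0 0;0 -2.76 -3.12 0 0;0 -2.76 -3.12 0 0;0 -2.76 -3.12 0 0;0 0 0 0 9.9;0 0 0 0 9.9;0 0 0 0 9.9;0 0 0 0 9.9;0 0 0 0 9.9;0 0 0 0 9.9;0 0 0 0 9.9;0 0 0 0 9.9"
}}

```text
time: 3.1
tool_pos: [429.6, -113.5, 253.1]
eef_rot: [-3.141, -0.0, 1.381]
force: [-0.7, -0.8, -0.8]
finger_gap: 0.4
grasp_force: 0.0
```

Request:
{"api": "carry_out", "payload": {
  "rows": "0 0 0 0 9.9;0 0 0 0 9.9;0 0 0 0 9.9;0 0 0 0 9.9;0 0 0 0 0;0 0 0 0 0"
}}

```text
time: 3.85
tool_pos: [429.7, -113.5, 253.2]
eef_rot: [-3.141, 0.0, 0.699]
force: [0.1, -0.6, -0.1]
finger_gap: -0.2
grasp_force: 0.0
```

```bash
python3 - <<'E'
from h import *
P=bot.camera_params("wrist");w=bot.capture("wrist");cv2.imwrite("pics/w1.png",w)
o=ortho(P,w,[469.4,-161.5],38,125,2.2)
cv2.imwrite("pics/w1v.png",cv2.hconcat([cv2.resize(w,(733,550))[:, :],])) 
cv2.imwrite("pics/w1o.png",o)
E
```

```text
(no output)
```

View pics/w1.png

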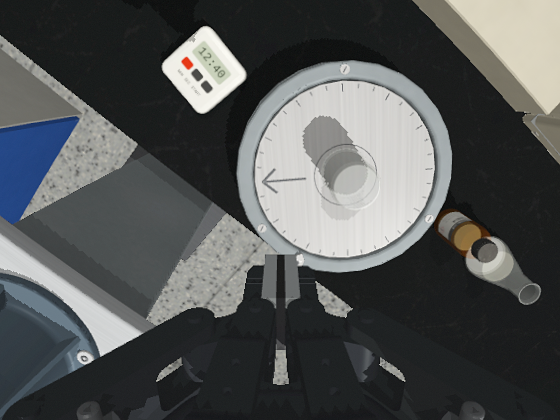

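View pics/w1o.png

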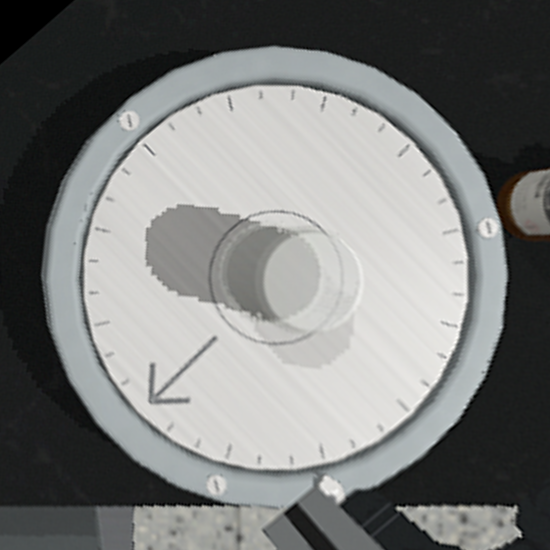

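The wrist view shows the arrow tip at (263,181) and the index plate at about (300,260). The disc face under the fingers is bare. Now I'll descend to just above the face.

Request:
{"api": "carry_out", "payload": {
  "rows": "0 0 0 3.1 0;0 0 0 3.1 0;0 0 0 3.1 0;0 0 0 3.1 0;0 0 0 3.1 0;0 0 0 2.0 0;0 0 0 1 0;0 0 0 0.4 0;0 0 0 0 0;0 0 0 0 0;0 0 0 0 0"
}}

```text
time: 5.28
tool_pos: [430.0, -113.6, 64.7]
eef_rot: [3.141, -0.0, 0.695]
force: [0.1, 0.5, 0.6]
finger_gap: 0.1
grasp_force: 0.0
```

Request:
{"api": "carry_out", "payload": {
  "rows": "0 0 0 0.1 0;0 0 0 0 0;0 0 0 0 0;0 0 0 0 0"
}}

```text
time: 5.78
tool_pos: [429.8, -113.5, 63.3]
eef_rot: [3.142, -0.0, 0.695]
force: [-0.3, 0.8, 0.1]
finger_gap: 0.1
grasp_force: 0.0
```

Request:
{"api": "carry_out", "payload": {
  "rows": "0 0 0 0.1 0;0 0 0 0 0;0 0 0 0.1 0;0 0 0 0 0;0 0 0 0 0"
}}

```text
time: 6.4
tool_pos: [429.7, -113.5, 61.3]
eef_rot: [-3.142, 0.0, 0.695]
force: [0.4, 0.5, 0.2]
finger_gap: -0.6
grasp_force: 0.0
```

Request:
{"api": "carry_out", "payload": {
  "rows": "0 0 0 0.05 0;0 0 0 0 0;0 0 0 0 0;0 0 0 0 0"
}}

```text
time: 6.9
tool_pos: [429.8, -113.5, 60.8]
eef_rot: [3.142, -0.0, 0.695]
force: [0.3, -0.0, 0.1]
finger_gap: 0.2
grasp_force: 0.0
```

Request:
{"api": "carry_out", "payload": {
  "rows": "0 0 0 0.05 0;0 0 0 0 0;0 0 0 0 0;0 0 0 0 0"
}}

```text
time: 7.4
tool_pos: [429.8, -113.5, 60.3]
eef_rot: [3.142, -0.0, 0.695]
force: [0.9, -0.3, -0.9]
finger_gap: -0.0
grasp_force: 0.0
```

Request:
{"api": "carry_out", "payload": {
  "rows": "0 0 0 0.05 0;0 0 0 0 0;0 0 0 0 0;0 0 0 0 0"
}}

```text
time: 7.9
tool_pos: [429.8, -113.5, 59.9]
eef_rot: [3.142, -0.0, 0.695]
force: [-0.5, 0.6, 4.7]
finger_gap: 0.3
grasp_force: 1.7
```

Request:
{"api": "carry_out", "payload": {
  "rows": "0 0 0 0.05 0;0 0 0 0 0;0 0 0 0 0;0 0 0 0 0"
}}

```text
time: 8.4
tool_pos: [429.8, -113.5, 59.4]
eef_rot: [3.142, -0.0, 0.695]
force: [-1.4, 1.0, 5.5]
finger_gap: 0.3
grasp_force: 3.0
```

Request:
{"api": "carry_out", "payload": {
  "rows": "0 0 0 0.05 0;0 0 0 0 0;0 0 0 0 0;0 0 0 0 0"
}}

```text
time: 8.9
tool_pos: [429.8, -113.5, 59.0]
eef_rot: [3.142, -0.0, 0.695]
force: [-1.9, 2.4, 7.8]
finger_gap: -0.2
grasp_force: 4.2
```

Request:
{"api": "carry_out", "payload": {
  "rows": "0 0 0 0.05 0;0 0 0 0.03 0;0 0 0 0 0;0 0 0 0 0;0 0 0 0 0"
}}

```text
time: 9.52
tool_pos: [429.8, -113.5, 58.4]
eef_rot: [3.142, -0.0, 0.695]
force: [-3.1, 2.1, 11.8]
finger_gap: 0.1
grasp_force: 6.1
```

Request:
{"api": "carry_out", "payload": {
  "rows": "0 0 0 0.03 0;0 0 0 0 0;0 -0.217 0.0038 0 -2;0 -0.217 0.0038 0 -2;0 -0.217 0.0038 0 -2;0 -0.217 0.0038 0 -2;0 -0.217 0.0038 0 -2;0 0 0 0 0;0 0 0 0 0"
}}

```text
time: 10.65
tool_pos: [422.0, -121.0, 58.1]
eef_rot: [-3.141, -0.0, 0.87]
force: [-3.1, 3.3, 14.1]
finger_gap: -0.1
grasp_force: 6.9
```

```bash
cat > look.py <<'E'
from h import *
import sys
P={n:bot.camera_params(n) for n in("top","wrist","scene")}
for n in sys.argv[2:]:
    w=bot.capture(n);cv2.imwrite(f"pics/{n}{sys.argv[1]}.png",w)
    cv2.imwrite(f"pics/{n}{sys.argv[1]}o.png",ortho(P[n],w,[469.4,-161.5],38,125,1.5))
E
python3 look.py 2 top scene; python3 -c "
import cv2;cv2.imwrite('pics/v2.png',cv2.hconcat([cv2.imread('pics/top2o.png'),cv2.imread('pics/scene2o.png')]))"
```

```text
(no output)
```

View pics/v2.png

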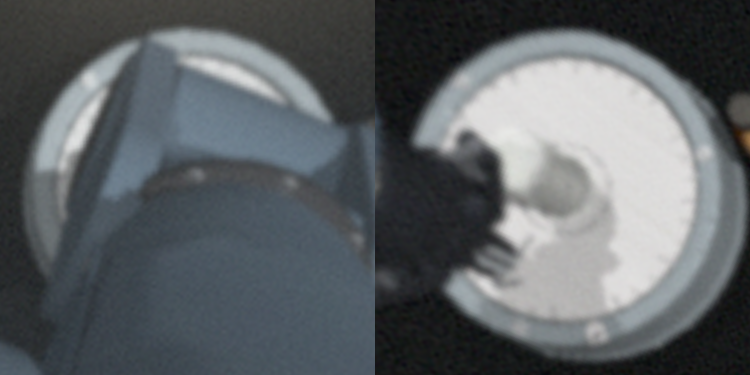

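The fingers hide the arrow in both views. The force of about 14 N is right, so I'll continue the drag.

Request:
{"api": "carry_out", "payload": {
  "rows": "0 -0.217 0.0038 0 -2;0 -0.217 0.0038 0 -2;0 -0.217 0.0038 0 -2;0 -0.217 0.0038 0 -2;0 -0.217 0.0038 0 -2;0 -0.217 0.0038 0 -2;0 -0.217 0.0038 0 -2;0 -0.217 0.0038 0 -2;0 -0.217 0.0038 0 -2;0 -0.217 0.0038 0 -2;0 -0.217 0.0038 0 -2;0 0 0 0 0"
}}

```text
time: 12.25
tool_pos: [410.1, -141.7, 58.0]
eef_rot: [-3.14, -0.0, 1.254]
force: [-4.8, 3.3, 15.3]
finger_gap: -0.3
grasp_force: 7.3
```

Request:
{"api": "carry_out", "payload": {
  "rows": "0 -0.217 0.0038 0 -2;0 -0.217 0.0038 0 -2;0 -0.217 0.0038 0 -2;0 -0.217 0.0038 0 -2;0 -0.217 0.0038 0 -2;0 -0.217 0.0038 0 -2;0 -0.217 0.0038 0 -2;0 -0.217 0.0038 0 -2;0 -0.217 0.0038 0 -2;0 -0.217 0.0038 0 -2;0 -0.217 0.0038 0 -2;0 0 0 0 0"
}}

```text
time: 13.75
tool_pos: [406.8, -165.2, 57.9]
eef_rot: [-3.14, -0.001, 1.638]
force: [-6.8, 1.5, 15.2]
finger_gap: -0.1
grasp_force: 7.5
```

Request:
{"api": "carry_out", "payload": {
  "rows": "0 0 0 0 0;0 0 0 -0.1 0;0 0 0 -0.2 0;0 0 0 -1 0;0 0 0 -3 0;0 0 0 -4 0;0 0 0 -4 0;0 0 0 -4 0;0 0 0 0 0;0 0 0 0 0"
}}

```text
time: 15.0
tool_pos: [407.2, -165.3, 220.3]
eef_rot: [-3.141, -0.0, 1.638]
force: [0.5, -0.0, 0.3]
finger_gap: -0.0
grasp_force: 0.0
```

```bash
python3 look.py 3 wrist scene; python3 -c "
import cv2;cv2.imwrite('pics/v3.png',cv2.hconcat([cv2.imread('pics/wrist3o.png'),cv2.imread('pics/scene3o.png')]))"
```

```text
(no output)
```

View pics/v3.png

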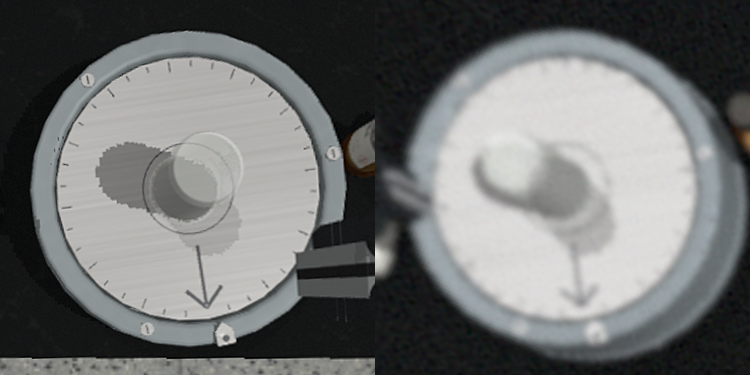

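The drag worked: the arrow tip is at (207,307) and the index tip at about (221,322), with the disc centre near (188,190). That leaves about 7° still to go. Next I'll measure it precisely.

```bash
cat > ang.py <<'E'
from h import *
import sys
# polar unwrapping about the fitted disc centre, wrist picture
def run(P,w,tag,show=False):
    ppm=6;c=np.array([469.4,-161.5])
    def disc(c,z=38):
        g=cv2.cvtColor(ortho(P,w,c,z,125,ppm),cv2.COLOR_BGR2GRAY)
        p=cv2.warpPolar(g,(125*ppm,1440),(125*ppm,125*ppm),125*ppm,cv2.WARP_POLAR_LINEAR)
        return g,cv2.GaussianBlur(p,(5,5),0).astype(float)
    for _ in range(3): # disc edge: strongest bright-to-dark step near 87.5
        g,p=disc(c);a,b=84*ppm,93*ppm
        d=np.gradient(p[:,a:b],axis=1);r=(a+d.argmin(1))/ppm
        t=np.radians(np.arange(1440)/4);ok=(abs(r-np.median(r))<3)
        for _ in range(4):
            A=np.c_[np.cos(t),np.sin(t),np.ones(1440)]
            s=np.linalg.lstsq(A[ok],r[ok],rcond=None)[0];ok=abs(r-A@s)<1
        c=c-np.array([s[1],s[0]])
    w_=lambda i:(270-(i/4))%360   # image angle (cw from right) -> world angle: right=-y(270), down=-x(180)
    th=w_(np.arange(1440))
    def line(p,r0,r1,sign,near):
        v=p[:,int(r0*ppm):int(r1*ppm)].mean(1);d=(th-near+180)%360-180
        bg=np.median(v[abs(d)<15]);e=np.clip(sign*(v-bg),0,None);e[abs(d)>15]=0
        e[e<.35*e.max()]=0
        k=abs(d-d[e.argmax()])<4
        return near+(d[k]*e[k]).sum()/e[k].sum()
    _,p=disc(c);_,q=disc(c,42.5)
    ar=[round(line(p,r,r+6,-1,float(sys.argv[2])),2) for r in(45,51,57,63)]
    ix=[round(line(q,r,r+3,1,195),2) for r in(90,93,96,99)]
    print(tag,"centre",c.round(2),"r",round(s[2],2),ok.sum(),"arrow",ar,"index",ix)
if __name__=="__main__":
    n,near=sys.argv[1:3]
    if n=="old": P=bot.camera_params("wrist");w=cv2.imread("pics/wrist%s.png"%sys.argv[3])
    run(P,w,n)
E
python3 - <<'E'
E
python3 ang.py old 187 3
python3 - <<'E'
from h import *
P=bot.camera_params("wrist");o=ortho(P,cv2.imread("pics/wrist3.png"),[390,-175],40,25,11);cv2.imwrite("pics/z3.png",o)
E
```

```text
old centre [ 468.09 -161.47] r 87.23 1422 arrow [np.float64(189.06), np.float64(189.1), np.float64(189.02), np.float64(189.03)] index [np.float64(193.61), np.float64(193.6), np.float64(192.73), np.float64(192.4)]
```

View pics/z3.png

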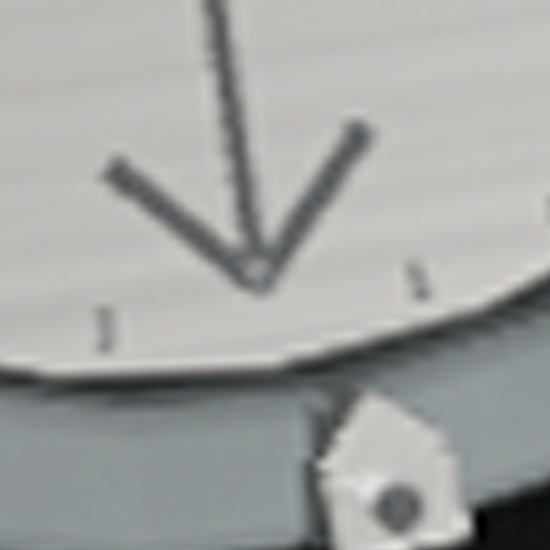

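```bash
python3 - <<'E'
from h import *
P=bot.camera_params("wrist")
c=np.array([468.09,-161.47])
for n,(u,v),z in(("tip",(370,392),42.5),("rivet",(398,507),42.5),("arrowtip",(259,290),38),("L",(318,466),42.5),("R",(457,442),42.5)):
    X=[[415-(v+.5)/11,-150-(u+.5)/11,40]]
    p=ray(P,proj(P,X),z)[0][:2]-c
    print(n,np.hypot(*p),np.degrees(np.arctan2(p[1],p[0]))%360)
E
```

```text
tip 91.14019141319598 193.58767045515023
rivet 101.81109714381728 193.59776891315207
arrowtip 80.58973152187794 189.0626852977161
L 96.71775771229237 189.95718545097625
R 97.5856733109432 197.4451521053033
```

The index is at 193.6° and the arrow at 189.05°, so +4.55° remains. The earlier drag showed no slip. I'll press again at the same place and drag the rest.

Request:
{"api": "carry_out", "payload": {
  "rows": "0 0 0 4 0;0 0 0 4 0;0 0 0 4 0;0 0 0 2.5 0;0 0 0 1.3 0;0 0 0 0 0;0 0 0 0.1 0;0 0 0 0.1 0;0 0 0 0.1 0;0 0 0 0.1 0;0 0 0 0 0;0 0 0 0 0"
}}

```text
time: 16.6
tool_pos: [407.7, -165.6, 59.1]
eef_rot: [3.141, 0.0, 1.638]
force: [-2.5, 1.0, 6.9]
finger_gap: 0.1
grasp_force: 3.8
```

Request:
{"api": "carry_out", "payload": {
  "rows": "0 0 0 0.05 0;0 0 0 0.03 0;0 0 0 0 0;0 0 0 0 0;0 0 0 0 0"
}}

```text
time: 17.23
tool_pos: [407.8, -165.6, 58.5]
eef_rot: [3.141, 0.0, 1.638]
force: [-2.6, 1.9, 11.0]
finger_gap: 0.3
grasp_force: 5.7
```

Request:
{"api": "carry_out", "payload": {
  "rows": "0 -0.124 0.0012 0 -1.14;0 -0.124 0.0012 0 -1.14;0 -0.124 0.0012 0 -1.14;0 -0.124 0.0012 0 -1.14;0 0 0 0 0;0 0 0 0 0;0 0 0 0 0;0 0 0 0 0"
}}

```text
time: 18.23
tool_pos: [408.2, -170.4, 58.5]
eef_rot: [3.141, 0.0, 1.717]
force: [-2.5, 1.5, 12.1]
finger_gap: -0.1
grasp_force: 5.8
```

Request:
{"api": "carry_out", "payload": {
  "rows": "0 0 0 -0.1 0;0 0 0 -0.2 0;0 0 0 -1 0;0 0 0 -3 0;0 0 0 -4 0;0 0 0 -4 0;0 0 0 -4 0;0 0 0 0 0;0 0 0 0 0;0 0 0 0 0"
}}

```text
time: 19.48
tool_pos: [407.6, -170.1, 219.9]
eef_rot: [-3.14, -0.001, 1.717]
force: [-0.6, 0.5, -0.4]
finger_gap: 0.3
grasp_force: 0.0
```

```bash
python3 look.py 4 wrist; python3 ang.py old 194 4
python3 - <<'E'
from h import *
P=bot.camera_params("wrist");w=cv2.imread("pics/wrist4.png")
a=ortho(P,w,[390,-175],40,25,11);b=ortho(P,w,[469.4,-161.5],38,125,2)
cv2.imwrite("pics/z4.png",cv2.hconcat([a[:500,100:400],b[:500,:500]]))
E
```

```text
old centre [ 468.83 -161.93] r 87.47 1421 arrow [np.float64(193.5), np.float64(193.44), np.float64(193.48), np.float64(193.49)] index [np.float64(193.55), np.float64(193.58), np.float64(193.46), np.float64(192.53)]
```

View pics/z4.png

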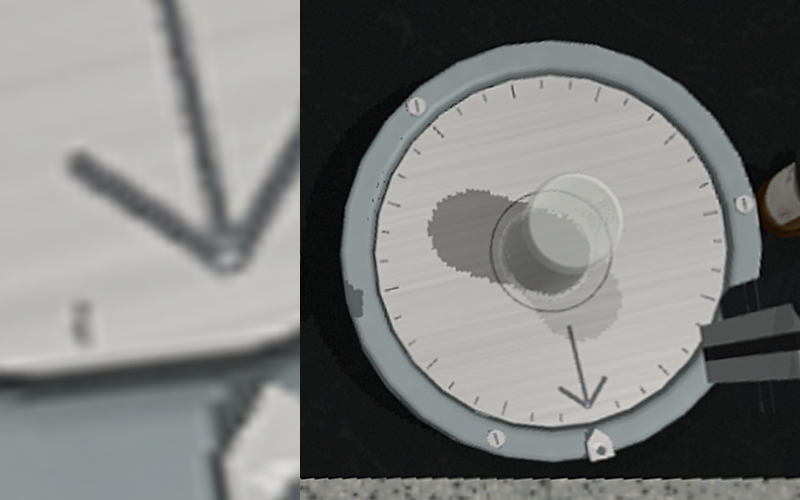

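The arrow (tip at about (588,408)) now points straight at the index plate (about (599,432)). It measures 193.5° against 193.55°. The beaker is upright on the middle and the hand is clear, so I'm handing it in.

```bash
python3 -c "
from cell import bot;print(bot.job_done())"
```

```text
the job is handed in; nothing more can be done
None
```

The job is handed in: the arrow reads 193.5° against the index plate at about 193.6°, well inside two degrees, with the beaker upright on the disc and the hand clear of the stage; the hand-in returned no verdict.

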